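# Refill the dog-treat jar in the foyer

## Task

Refill the dog-treat jar: unscrew its captive cap and swing it aside on its arm, tip the biscuits from the scoop through the jar's funnel mouth, and put in any biscuits lying about on the counter as well. Hang the empty scoop by its handle loop on the long empty hook of the key carousel, so that it hangs freely and still. Swing the cap back over the jar and screw it fully home, and leave the owl, magnifying glass and green key where they are.

Things in the scene. Friction and masses are not known exactly. Their poses are not given: they have to be found in the camera images.
- jar: clear treat jar fixed to the counter: tube (inner radius 29 mm, wall 3, inner floor at z = 8.5) up to z = 85 mm, then a funnel of about 60 deg slope to the mouth at z = 130 (inner radius 55, outer 58). Origin on the tube axis at counter height, z up. A post 75 mm along its +x carries the cap's arm. Steel foot plate 6 mm thick, 80 mm wide, x = -53 to 113 mm
- jar_mouth (a point): centre of the funnel's rim, 130 mm above the counter
- pivot (a point): on the post's vertical axis (the hinge of the cap's arm), 150 mm above the counter; the cap's axis lies 75 mm from it, so the cap's centre travels on a circle of 75 mm radius about it
- swing (a joint): cap arm: 0 = cap centred on the mouth (stop), 2.3 rad = swung aside (stop); growing = clockwise from above, to the jar's +y side, then behind the post. Friction 0.12 N m, stays where left; mouth clear at 1.9. The cap turns in the arm, so it keeps its cap value only if turned along with the arm. Keep the cap unscrewed (above 2 rad) while aside, or it will not pass back over the rim
- cap (a joint): how far the cap is unscrewed, turned relative to its arm: 0 = screwed fully home (stop), 2.4 rad = fully unscrewed (stop); growing = anticlockwise from above. Stays where left (friction 0.12 N m), climbs 4.2 mm per radian. A plug under it sits in the mouth and blocks the arm until the cap is at about 2 rad or more
- cap_grip (a point): centre of the cap's upright steel wing, on the cap's turning axis (vertical): wing 60 mm long (x), 14 thick (y), 26 high; 171 mm above the counter when screwed home, 181 when unscrewed. Axes turn with the cap. The wing stands clear above the arm (top at 153 mm); the cap's disc under the arm has radius 59 mm
- scoop: loose aluminium treat scoop, 120 g, 60 mm wide: a flat tray 80 mm long with 32 mm high side walls, 3 mm thick, open at the nose (-x) end, back wall (38 mm) at +x; behind it the handle. Origin under the tray's centre, x from nose to handle, z up. Biscuits start slipping out of it at about 25 to 36 deg of nose-down tilt
- scoop_grip (a point): centre of the scoop's handle bar, 70 mm along scoop x, 32 mm above its underside: bar 16 mm wide (y), 12 mm high, free from x = 40 to 100 mm. Same axes as the scoop
- scoop_eye (a point): middle of the end bar of the scoop's handle loop, 155 mm along scoop x, 32 mm above its underside: the loop is a flat rectangle of 8 mm round bar in the scoop's x-y plane, with a hole about 47 mm long (x) and 36 mm wide, between the end bar and the handle bar
- scoop_lip (a point): middle of the scoop's open nose edge, on the tray floor (scoop x = -40 mm, z = 3 mm)
- stand: foot of the stainless key carousel, fixed to the counter: disc of 65 mm radius under a turning post of 8 mm radius, 318 mm high with finial. Origin on the axis at counter height
- carousel (a joint): turn of the carousel's head on its foot, rad, anticlockwise seen from above, 0 = aligned with the foot; turns freely apart from 0.08 N m of friction
- hook_seat (a point): where a loop's bar rests: top of the dip in the long empty hook (7 mm round bar), 60 mm out from the carousel's axis, 262 mm above the counter. The hook points along this frame's -x, z up; the frame turns with the carousel. Three short hooks with keys (to 45 mm out, 170 to 245 mm high) stand at 2.1, 3.14 and -2.1 rad from the long one
- hook_tip (a point): upturned end of that hook, 22 mm beyond the seat and 21 mm above it
- owl: bystander: white ceramic owl, 112 mm tall, 66 mm wide, origin under its centre
- magnifier: bystander: chrome magnifying glass lying flat, lens 72 mm across with an 85 mm handle along its x, origin under the lens
- bike_key: bystander: green plastic bike lock key lying flat, 55 mm long, origin under its round head
- biscuit1: an oblong dog biscuit, a rounded tan block 22 x 16 x 14 mm (x, y, z of its frame), 12 g, origin at its centre; starts in the scoop; may be absent
- biscuit2: an oblong dog biscuit, a rounded tan block 22 x 16 x 14 mm (x, y, z of its frame), 12 g, origin at its centre; starts in the scoop; may be absent
- biscuit3: an oblong dog biscuit, a rounded tan block 22 x 16 x 14 mm (x, y, z of its frame), 12 g, origin at its centre; starts in the scoop; may be absent
- biscuit4: an oblong dog biscuit, a rounded tan block 22 x 16 x 14 mm (x, y, z of its frame), 12 g, origin at its centre; starts in the scoop; may be absent
- biscuit5: an oblong dog biscuit, a rounded tan block 22 x 16 x 14 mm (x, y, z of its frame), 12 g, origin at its centre; starts on the counter; may be absent
- biscuit6: an oblong dog biscuit, a rounded tan block 22 x 16 x 14 mm (x, y, z of its frame), 12 g, origin at its centre; starts on the counter; may be absent
- biscuit7: an oblong dog biscuit, a rounded tan block 22 x 16 x 14 mm (x, y, z of its frame), 12 g, origin at its centre; starts on the counter; may be absent

How it is judged:
By the outcome, as a careful person would: the job done as asked, in the order asked, and still so for the second after the job is handed in, with the robot touching nothing.
Of biscuit1, biscuit2, biscuit3, biscuit4 only 2 to 4 are there at a start; the rules pass over those that are not, and their reading is None.
Of biscuit5, biscuit6, biscuit7 only 1 to 3 are there at a start; the rules pass over those that are not, and their reading is None.
At some moment in a run one of biscuit5, biscuit6, biscuit7 may be knocked a few centimetres aside while the robot is not near it.
It also fails if it takes over 210 s, if anything falls off the work surface, if the arm or the gripper's body presses on something with over 40 N, if the wrist force passes 120 N, or if a joint passes its speed limit or range.

## Robot

A 6-joint arm with a two-finger parallel gripper is mounted at the origin on the work surface. World frame = base frame: x ahead of the robot, y to its left, z up, the work surface at z = 0. Lengths are in m, angles in degrees, forces in N, time in s.
With the tool pointing down it reaches from about 0.325 to 0.85 m from the base axis. Payload 15.5 kg.
Tool frame: the origin (TCP) lies at the very end of the fingers, on their centre line; the grasp point (between the pads) lies arm.grip_depth behind it (arm.grip_depth is the distance from the TCP to the grasp point, in m); z points along the fingers, y is the line along which they close (so a half turn about z gives the same grasp; the last joint's range is limited). The gripper opens to 91 mm and grips with 3 to 60 N. Pads are 32 mm wide; open, the fingers measure 118 mm over their backs; the gripper's body (76 mm by 178 mm) begins 60 mm behind the grasp point.
Start: joints at [-78.982, 28.281, 77.091, -0, 74.628, -5.472], TCP at [0.177, -0.599, 0.214] pointing down, gripper open.
Joint ranges: [-166.48, 166.48], [-47.26, 123.95], [12.59, 153.08], [-70.14, 250.14], [6.76, 159.57], [-176.63, 176.63]. Speed limits (degrees/s): [108.29, 108.29, 147.25, 172.46, 172.46, 172.46].

## Interface

Orientations are given as a 3x3 rotation matrix whose columns are the frame's x, y, z axes.
In Python, from rig import arm gives the robot as it stands. Calls block until the motion is done:
- arm.move_to(position, orientation): joint-space move of the TCP to a pose.
- arm.move_l(position, orientation=None, feed=0.15): straight line of the TCP; orientation=None keeps the orientation; feed is the mean speed in m/s.
- arm.move_joints(angles): joint-space move.
- arm.grip(opening): finger opening in m; the grip force is fixed at half the most; returns when the fingers have stopped.
- arm.sleep(seconds).
- arm.solve_ik(position, orientation): joint angles nearest the present ones, or None.
- arm.snapshot(name): name is "scene" or "top"; returns the picture (384x512x3 uint8, red, green, blue); there is no depth.
- arm.get_calibration(name): a dict with "intrinsics" (3x3 intrinsics, pixels), "cam_to_world" (4x4, takes a point from camera to world coordinates). Camera axes: x right, y down, z forward; pixel columns grow to the right and rows downward; lengths in m; the calibration is good to about 2 mm. A picture is of the moment at which its call begins. get_calibration takes no time and is no camera call.
A pose or a line that the arm cannot do raises arm.Unreachable and nothing moves.
- arm.sign_off(): hands the job in; it is judged then, once.
Readings, each from a call of its own:
- arm.current_t(): time.
- arm.current_joint_positions(): joint angles.
- arm.current_dq(): joint speeds.
- arm.current_tau(): joint torques, N m.
- arm.current_ee_pos(): TCP position.
- arm.current_tool_rot(): TCP orientation.
- arm.current_force(): force on the tool from outside, world axes, zero at the start.
- arm.current_torque(): the same for the moment, N m.
- arm.current_width(): finger opening in m.
- arm.current_grasp_force(): force on a finger pad.
Only numpy, scipy, OpenCV 4.12 (cv2) and the standard library are available. Lean on these libraries where they do the work, as an engineer would, in place of code of your own. Each camera call takes 0.05 s, during which the arm holds its last target. There are 200 camera calls.

## Working session

There is one attempt and no reset: what is moved stays moved. The work goes in short steps, each a Python script; the robot and the scene stay as the last script left them, time stands still between calls to the robot, and variables do not carry over. Pictures are saved under pics/ and viewed, at most 14 in all, crops included, and the job is handed in when it is done.

```bash
ls; mkdir -p pics; python3 - <<'E'
from rig import arm
import cv2,numpy as np
for n in("scene","top"):
    im=arm.snapshot(n); cv2.imwrite(f"pics/{n}0.png",im[:,:,::-1])
    cv2.imwrite(f"pics/{n}0b.png",cv2.resize(im[:,:,::-1],(800,600),interpolation=cv2.INTER_CUBIC))
    c=arm.get_calibration(n);print(n,np.round(c["intrinsics"],2).tolist(),np.round(c["cam_to_world"],4).tolist())
print(arm.grip_depth,arm.current_t(),arm.current_width(),np.round(arm.current_tool_rot(),3).tolist())
E
```

```text
pics
scene [[349.85, 0.0, 253.5], [0.0, 349.85, 191.85], [0.0, 0.0, 1.0]] [[-0.7721, 0.4229, -0.4743, 1.1629], [0.6355, 0.5209, -0.5699, 0.7572], [0.0061, -0.7415, -0.671, 0.9989], [0.0, 0.0, 0.0, 1.0]]
top [[487.45, 0.0, 254.27], [0.0, 487.45, 194.17], [0.0, 0.0, 1.0]] [[-0.0208, -0.9847, 0.1732, 0.3387], [-0.9998, 0.0201, -0.0057, 0.0767], [0.0021, -0.1733, -0.9849, 1.5636], [0.0, 0.0, 0.0, 1.0]]
0.0188 0.1 0.09129645921323463 [[0.959, 0.284, -0.0], [0.284, -0.959, 0.001], [0.0, -0.001, -1.0]]
```

View pics/scene0b.png

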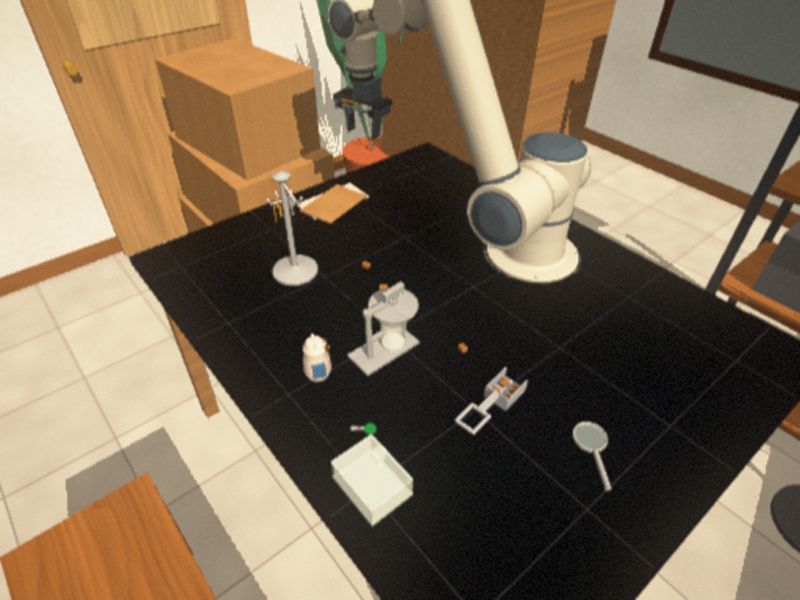

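View pics/top0b.png

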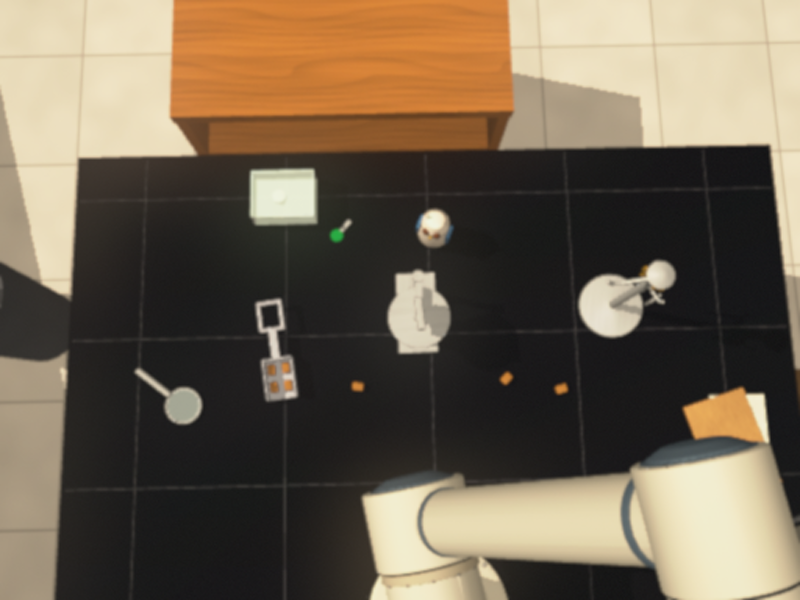

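```bash
python3 - <<'E'
from rig import arm
import cv2,numpy as np
for n in("scene","top"):
    np.save(f"pics/{n}avg.npy",np.mean([arm.snapshot(n).astype(float) for _ in range(6)],0))
def crop(n,c0,r0,w,h,W,H):
    im=np.load(f"pics/{n}avg.npy")[r0:r0+h,c0:c0+w,::-1].astype(np.uint8)
    im=cv2.resize(im,(W,H),interpolation=cv2.INTER_CUBIC); s=W/w
    for k in range(0,w,10): cv2.putText(im,str(c0+k),(int((k+.5)*s),8),0,.3,(0,255,255)); cv2.line(im,(int((k+.5)*s),10),(int((k+.5)*s),16),(0,255,255))
    for k in range(0,h,10): cv2.putText(im,str(r0+k),(0,int((k+.5)*s)),0,.3,(0,255,255)); cv2.line(im,(20,int((k+.5)*s)),(26,int((k+.5)*s)),(0,255,255))
    return im
a=np.vstack([np.hstack([crop("top",155,180,50,80,250,400),crop("top",240,165,55,80,275,400),crop("top",365,160,55,80,275,400)])])
b=np.vstack([np.hstack([crop("scene",165,105,50,80,250,400),crop("scene",220,175,55,80,275,400),crop("scene",285,205,55,80,275,400)])])
cv2.imwrite("pics/a.png",cv2.resize(a,None,fx=1,fy=1)); cv2.imwrite("pics/b.png",b)
E
```

```text
(no output)
```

View pics/a.png

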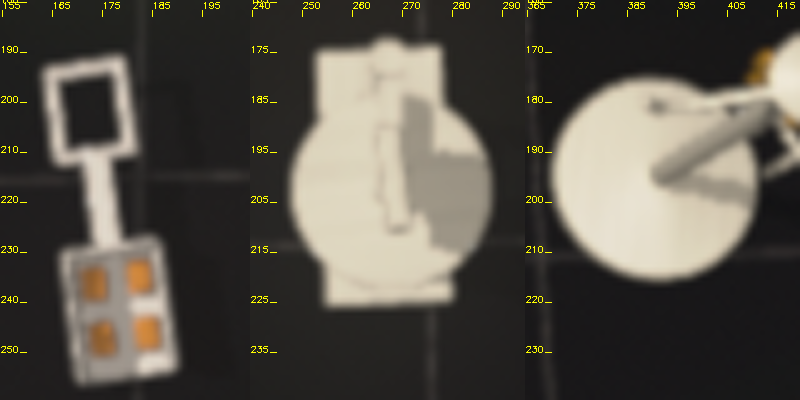

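View pics/b.png

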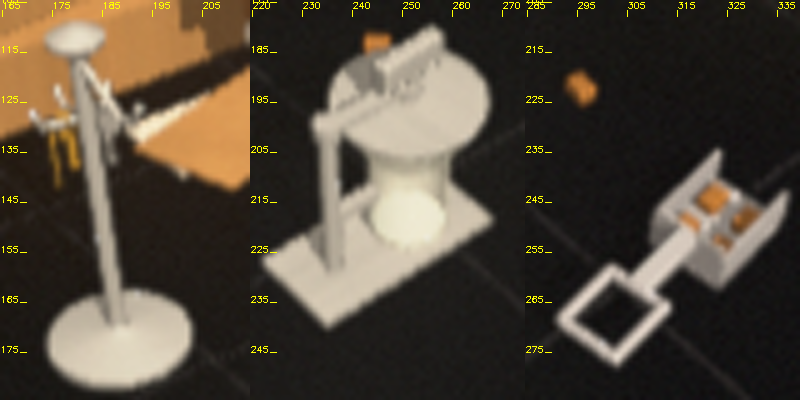

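```bash
cat > vis.py <<'E'
import cv2,numpy as np
from rig import arm
from scipy.optimize import minimize,least_squares
CAL={n:arm.get_calibration(n) for n in("scene","top")}
def proj(n,P):
    c=CAL[n];T=np.linalg.inv(c["cam_to_world"]);q=(np.atleast_2d(P)@T[:3,:3].T+T[:3,3])@np.array(c["intrinsics"]).T
    return q[:,:2]/q[:,2:]
def ray(n,uv):
    c=CAL[n];d=np.array(c["cam_to_world"])[:3,:3]@np.linalg.solve(c["intrinsics"],[*uv,1]);return np.array(c["cam_to_world"])[:3,3],d/np.linalg.norm(d)
def onplane(n,uv,z):
    o,d=ray(n,uv);return o+d*(z-o[2])/d[2]
def tri(a,b):
    A=0;B=0;R=[ray("scene",a),ray("top",b)]
    for o,d in R:
        M=np.eye(3)-np.outer(d,d);A=A+M;B=B+M@o
    p=np.linalg.solve(A,B);return p,[np.linalg.norm(np.cross(p-o,d))for o,d in R]
def avg(n,k=4): return np.mean([arm.snapshot(n).astype(float) for _ in range(k)],0)
def Rz(a): c,s=np.cos(a),np.sin(a);return np.array([[c,-s,0],[s,c,0],[0,0,1.]])
def box(x0,x1,y0,y1,z0,z1): return np.array([[x,y,z]for x in(x0,x1)for y in(y0,y1)for z in(z0,z1)])/1e3
def disc(r,z,cx=0,cy=0): t=np.linspace(0,2*np.pi,40,endpoint=False);return np.c_[cx+r*np.cos(t),cy+r*np.sin(t),0*t+z]/1e3
S=4
def render(n,parts,x,roi):
    c0,r0,w,h=roi;im=np.zeros((h*S,w*S),np.uint8)
    for p in parts:
        hole=isinstance(p,tuple);q=(p[0] if hole else p)@Rz(x[2]).T+[x[0],x[1],x[3]]
        uv=((proj(n,q)-[c0,r0]+.5)*S-.5)*16
        cv2.fillConvexPoly(im,cv2.convexHull(np.round(uv).astype(np.int32)),0 if hole else 255,shift=4)
    return cv2.resize(im,(w,h),interpolation=cv2.INTER_AREA)/255.
def fit(parts,x0,rois,ims,free=(0,1,2,3),lo=40,hi=150):
    def cost(v):
        x=np.array(x0,float);x[list(free)]+=np.array(v)*np.array([.005,.005,.05,.005])[list(free)]
        e=0
        for n,roi in rois.items():
            c0,r0,w,h=roi;m=np.clip((ims[n][r0:r0+h,c0:c0+w].max(2)-lo)/(hi-lo),0,1)
            e+=np.mean((render(n,parts,x,roi)-m)**2)
        return e
    v0=np.zeros(len(free));r=None
    for k in range(3):
        sim=np.vstack([v0]+[v0+np.eye(len(free))[i]*(1.5/(k+1)) for i in range(len(free))])
        r=minimize(cost,v0,method="Nelder-Mead",options=dict(initial_simplex=sim,xatol=.005,fatol=1e-7,maxiter=600));v0=r.x
    x=np.array(x0,float);x[list(free)]+=v0*np.array([.005,.005,.05,.005])[list(free)];return x,r.fun
SCOOP=[box(-40,40,-30,30,0,3),box(-40,40,-30,-27,0,32),box(-40,40,27,30,0,32),box(37,40,-30,30,0,38),box(40,104,-8,8,26,38),box(100,159,-22,22,28,36),(box(104,151,-18,18,32,32.01),)]
E
cat > fit1.py <<'E'
from vis import *
ims={n:np.load(f"pics/{n}avg.npy") for n in CAL}
for n in CAL: print(n,[np.round(onplane(n,uv,z),3).tolist() for uv,z in ({"top":[((178,243),.003),((170,193),.03),((389,196),.003),((268,202),.14)],"scene":[((187,172),.003),((250,195),.14)]}[n])])
bis=[]
m={n:((ims[n][:,:,0]-ims[n][:,:,2]>70)&(ims[n][:,:,0]>100)).astype(np.uint8) for n in ims}
for n in m:
    k,l,s,c=cv2.connectedComponentsWithStats(m[n])
    print(n,[(np.round(c[i],1).tolist(),int(s[i,4]),np.round(onplane(n,c[i],.007),3)[:2].tolist()) for i in range(1,k) if 3<s[i,4]<60])
a=onplane("top",(178,243),.003);b=onplane("top",(170,193),.03);yaw=np.arctan2(*(b-a)[1::-1])
rois={"top":(155,180,45,85),"scene":(285,225,58,60)}
for r in (rois,{"top":rois["top"]},{"scene":rois["scene"]}):
    print("scoop",[np.round(q,4) for q in fit(SCOOP,[a[0],a[1],yaw,0],r,ims,(0,1,2,3) if len(r)==2 else (0,1,2))])
c=onplane("top",(389,196),.003);D=[disc(65,0),disc(65,5)]
rois={"top":(362,172,30,50),"scene":(168,160,40,30)}
for r in (rois,{"top":rois["top"]},{"scene":rois["scene"]}):
    print("stand",[np.round(q,4) for q in fit(D,[c[0],c[1],0,0],r,ims,(0,1,3) if len(r)==2 else (0,1))])
J=[box(-53,113,-40,40,0,6),disc(59,132),disc(59,142),np.vstack([disc(6,0,75),disc(6,150,75)]),np.vstack([disc(32,0),disc(32,85)]),np.vstack([disc(32,85),disc(58,130)])]
c=onplane("top",(268,202),.14)
rois={"top":(240,165,55,62),"scene":(220,200,50,45)}
for r in (rois,{"top":rois["top"]},{"scene":rois["scene"]}):
    print("jar",[np.round(q,4) for q in fit(J,[c[0],c[1],0,0],r,ims,(0,1,2,3) if len(r)==2 else (0,1,2))])
E
python3 fit1.py
```

```text
scene [[0.607, -0.381, 0.003], [0.576, 0.033, 0.14]]
top [[0.46, 0.314, 0.003], [0.618, 0.337, 0.03], [0.598, -0.37, 0.003], [0.565, 0.028, 0.14]]
scene [([362.6, 79.5], 28, [-0.795, -0.484]), ([331.6, 99.5], 8, [-0.424, -0.426]), ([175.3, 135.0], 9, [0.497, -0.675]), ([178.8, 134.2], 19, [0.479, -0.67]), ([234.0, 168.9], 18, [0.432, -0.262]), ([244.7, 183.1], 15, [0.455, -0.153]), ([208.9, 221.9], 7, [0.705, -0.061]), ([296.0, 222.4], 22, [0.446, 0.154]), ([322.5, 244.4], 24, [0.448, 0.292]), ([328.6, 248.1], 9, [0.444, 0.317]), ([317.8, 248.9], 8, [0.476, 0.295])]
top [([274.8, 151.4], 5, [0.754, -0.003]), ([411.9, 172.7], 14, [0.673, -0.449]), ([182.1, 234.8], 28, [0.485, 0.301]), ([173.6, 236.4], 23, [0.481, 0.328]), ([323.6, 241.6], 44, [0.454, -0.15]), ([184.0, 246.0], 31, [0.45, 0.295]), ([175.3, 247.5], 19, [0.445, 0.322]), ([228.3, 246.7], 40, [0.444, 0.154]), ([358.8, 248.2], 44, [0.431, -0.261])]
scoop [array([0.4636, 0.3102, 0.1396, 0.0006]), np.float64(0.0417)]
scoop [array([0.4623, 0.3113, 0.1333, 0.    ]), np.float64(0.0243)]
scoop [array([0.464 , 0.3092, 0.1412, 0.    ]), np.float64(0.0137)]
stand [array([ 0.6015, -0.3725,  0.    ,  0.0024]), np.float64(0.0216)]
stand [array([ 0.6011, -0.3728,  0.    ,  0.    ]), np.float64(0.003)]
stand [array([ 0.6018, -0.3768,  0.    ,  0.    ]), np.float64(0.0147)]
jar [array([0.5655, 0.0288, 0.0122, 0.    ]), np.float64(0.0244)]
jar [array([0.5647, 0.0296, 0.0093, 0.    ]), np.float64(0.0125)]
jar [array([0.5664, 0.0285, 0.0115, 0.    ]), np.float64(0.0103)]
```

```bash
cat > ov.py <<'E'
from vis import *
ims={n:np.load(f"pics/{n}avg.npy") for n in CAL}
jar=np.array([.5655,.029,0]);st=np.array([.6013,-.3735,0])
def pane(n,roi,s,segs):
    c0,r0,w,h=roi;im=cv2.resize(ims[n][r0:r0+h,c0:c0+w,::-1].astype(np.uint8),(w*s,h*s),interpolation=cv2.INTER_CUBIC)
    for P,col in segs:
        uv=(proj(n,P)-[c0,r0]+.5)*s-.5
        cv2.polylines(im,[np.round(uv*16).astype(np.int32)],False,col,1,cv2.LINE_AA,4)
    return im
def hook(a):
    d=np.array([np.cos(a),np.sin(a),0]);z=np.array([0,0,1.])
    return st+[d*.008+z*.285,d*.06+z*.262,d*.075+z*.265,d*.082+z*.283]
def wing(a): 
    q=box(-30,30,-7,7,158,184)@Rz(a).T+jar;return q[[0,1,3,2,0,4,5,7,6,4]]
H=[(hook(np.radians(a)),c) for a,c in((70,(0,0,255)),(90,(0,255,0)),(110,(255,0,0)))]
W=[(wing(.011),(0,0,255))]
cv2.imwrite("pics/ov.png",np.vstack([np.hstack([pane("top",(375,160,50,38),8,H),pane("top",(245,170,50,38),8,W)]),np.hstack([pane("scene",(160,105,50,37),8,H),pane("scene",(225,173,50,37),8,W)])]))
E
python3 ov.py
```

```text
(no output)
```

View pics/ov.png

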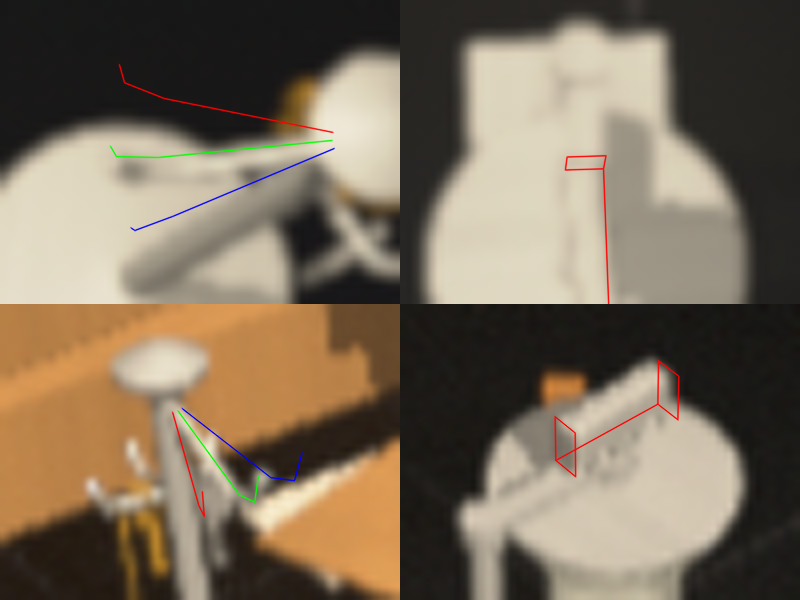

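```bash
cat > rob.py <<'E'
from vis import *
G=arm.grip_depth
JAR=np.array([.5655,.029,0]);JY=.011;ST=np.array([.6013,-.3735,0]);HA=np.radians(93)
Z=np.array([0,0,1.])
def down(yaw,s=1): # tool down, tool y closing line at world angle yaw
    y=s*np.array([np.cos(yaw),np.sin(yaw),0]);return np.c_[np.cross(y,-Z),y,-Z]
def scoopR(ha,th): # heading of scoop x, nose-down tilt
    h=np.array([np.cos(ha),np.sin(ha),0]);x=np.cos(th)*h+np.sin(th)*Z;z=-np.sin(th)*h+np.cos(th)*Z
    return np.c_[x,np.cross(z,x),z]
def tool_for(Rs,pt,loc,s=1,grip=(.070,0,.032)):
    """TCP pose putting scoop-frame point loc at world pt"""
    R=np.c_[-s*Rs[:,0],s*Rs[:,1],-Rs[:,2]]
    return np.array(pt)+Rs@(np.array(grip)-np.array(loc))+G*R[:,2],R
LIP=(-.040,0,.003);EYE=(.155,0,.032)
def cap_pose(swing,cap,s=1,dz=.006):
    """TCP pose gripping the wing"""
    Rj=Rz(JY);a=np.pi-swing;p=JAR+Rj@np.array([.075+.075*np.cos(a),.075*np.sin(a),0])
    p[2]=.171+.0042*cap+dz-G;return p,down(JY+np.pi/2-swing+cap,s)
def st(): return np.round(arm.current_ee_pos(),4).tolist(),np.round(arm.current_force(),1).tolist(),round(arm.current_width(),4),round(arm.current_t(),1)
E
python3 - <<'E'
from rob import *
def t(n,p,R):
    q=arm.solve_ik(p,R);print(n,None if q is None else np.round(q,0).tolist())
for s in(1,-1):
    for sw,c in((0,0),(0,2.3),(2.15,2.3)): t(("cap",s,sw,c),*cap_pose(sw,c,s))
    Rs=scoopR(.137,0);t(("pick",s),*tool_for(Rs,[.463,.310,0],(0,0,0),s))
    for ha in(0,-45,-90,-135,45,90):
        a=np.radians(ha);h=np.array([np.cos(a),np.sin(a),0])
        for th in(0,35,65): t(("dump",s,ha,th),*tool_for(scoopR(a,np.radians(th)),JAR+.02*h+.14*Z+.03*Z*(th<1),LIP,s))
    for H in(93,110,130,150):
        a=np.radians(H);d=np.array([np.cos(a),np.sin(a),0])
        for o,z in((.11,.302),(.06,.266)): t(("hang",s,H,z),*tool_for(scoopR(a+np.pi,np.radians(83.5)),ST+o*d+z*Z,EYE,s))
E
```

```text
('cap', 1, 0, 0) [-3.0, 27.0, 89.0, -0.0, 63.0, -94.0]
('cap', 1, 0, 2.3) [-3.0, 26.0, 89.0, -0.0, 65.0, 134.0]
('cap', 1, 2.15, 2.3) [3.0, 36.0, 71.0, -0.0, 74.0, -96.0]
('pick', 1) [25.0, 42.0, 88.0, -0.0, 50.0, -72.0]
('dump', 1, 0, 0) [-3.0, 36.0, 68.0, -0.0, 76.0, -93.0]
('dump', 1, 0, 35) [-4.0, 21.0, 103.0, 6.0, 21.0, -99.0]
('dump', 1, 0, 65) [-6.0, 26.0, 132.0, 172.0, 43.0, 93.0]
('dump', 1, -45, 0) [-11.0, 33.0, 74.0, -0.0, 73.0, -56.0]
('dump', 1, -45, 35) [4.0, 24.0, 98.0, -41.0, 41.0, -13.0]
('dump', 1, -45, 65) None
('dump', 1, -90, 0) [-16.0, 26.0, 87.0, -0.0, 67.0, -16.0]
('dump', 1, -90, 35) [7.0, 29.0, 88.0, -37.0, 72.0, 21.0]
('dump', 1, -90, 65) [22.0, 40.0, 85.0, -57.0, 92.0, 41.0]
('dump', 1, -135, 0) [-15.0, 19.0, 100.0, -0.0, 61.0, 30.0]
('dump', 1, -135, 35) [3.0, 33.0, 79.0, -22.0, 95.0, 52.0]
('dump', 1, -135, 65) [12.0, 50.0, 60.0, -37.0, 124.0, 51.0]
('dump', 1, 45, 0) [5.0, 34.0, 73.0, -0.0, 74.0, -130.0]
('dump', 1, 45, 35) [-12.0, 23.0, 99.0, 43.0, 45.0, -174.0]
('dump', 1, 45, 65) [-31.0, 29.0, 117.0, 87.0, 62.0, 128.0]
('dump', 1, 90, 0) [10.0, 27.0,
[... 1535 characters left out ...]
5, 35) [-12.0, 23.0, 99.0, 43.0, 45.0, 6.0]
('dump', -1, 45, 65) [-31.0, 29.0, 117.0, 87.0, 62.0, -52.0]
('dump', -1, 90, 0) [10.0, 27.0, 85.0, -0.0, 68.0, 10.0]
('dump', -1, 90, 35) [-13.0, 28.0, 90.0, 35.0, 75.0, -26.0]
('dump', -1, 90, 65) [-28.0, 39.0, 88.0, 53.0, 95.0, -45.0]
('hang', -1, 93, 0.302) None
('hang', -1, 93, 0.266) None
('hang', -1, 110, 0.302) None
('hang', -1, 110, 0.266) [-7.0, 52.0, 112.0, 245.0, 77.0, -104.0]
('hang', -1, 130, 0.302) [-16.0, 52.0, 135.0, 214.0, 90.0, -86.0]
('hang', -1, 130, 0.266) [-21.0, 56.0, 129.0, 209.0, 88.0, -88.0]
('hang', -1, 150, 0.302) [-48.0, 60.0, 144.0, 161.0, 106.0, -98.0]
('hang', -1, 150, 0.266) [-45.0, 59.0, 135.0, 165.0, 98.0, -94.0]
```

```bash
cat >> rob.py <<'E'
def tool_for2(Rs,pt,loc,phi,s=1,grip=(.070,0,.032)):
    """as tool_for, tool leaning phi (rad) back toward the loop"""
    zt=-np.cos(phi)*Rs[:,2]-np.sin(phi)*Rs[:,0];y=s*Rs[:,1]
    R=np.c_[np.cross(y,zt),y,zt]
    return np.array(pt)+Rs@(np.array(grip)-np.array(loc))+G*zt,R
E
python3 - <<'E'
from rob import *
D=np.radians
def t(p,R):
    q=arm.solve_ik(p,R);return None if q is None else np.round(q,0).astype(int).tolist()
for phi in(20,30,40):
    f=D(phi);s=-1
    print("PHI",phi,"pick",t(*tool_for2(scoopR(.137,0),[.463,.310,0],(0,0,0),f,s)),"lift",t(*tool_for2(scoopR(.137,0),[.463,.310,.2],(0,0,0),f,s)))
    for ha in(0,-30,-60,-90,60,90):
        a=D(ha);h=np.array([np.cos(a),np.sin(a),0])
        print("dump",ha,[t(*tool_for2(scoopR(a,D(th)),JAR+.02*h+.14*Z+.03*Z*(th<1),LIP,f,s)) for th in(0,35,65)])
    for H in(93,110,130,150):
        a=D(H);d=np.array([np.cos(a),np.sin(a),0])
        r=[t(*tool_for2(scoopR(a+np.pi,D(83.5)),ST+o*d+z*Z,EYE,f,s)) for o,z in((.12,.302),(.06,.266))]
        p,R=tool_for2(scoopR(a+np.pi,D(83.5)),ST+.06*d+.266*Z,EYE,f,s);print("hang",H,r,t(p-.09*R[:,2],R))
E
```

```text
PHI 20 pick [23, 50, 71, 5, 79, 103] lift [23, 38, 62, 5, 99, 105]
dump 0 [[-2, 47, 48, -1, 105, 88], [-3, 25, 86, 1, 54, 86], None]
dump -30 [[-11, 44, 54, 6, 101, 109], [-3, 25, 86, -8, 56, 120], None]
dump -60 [[-20, 38, 67, 13, 90, 129], [-4, 25, 86, -14, 61, 152], [16, 25, 99, -54, 58, -163]]
dump -90 [[-26, 30, 84, 18, 76, 148], None, [16, 32, 85, -43, 82, -150]]
dump 60 [[15, 40, 64, -14, 91, 46], [-2, 25, 86, 15, 63, 21], [-24, 23, 102, 53, 62, -23]]
dump 90 [[20, 32, 80, -19, 76, 26], [-2, 25, 87, 16, 70, -8], [-22, 30, 87, 41, 85, -35]]
hang 93 [None, None] None
hang 110 [None, None] None
hang 130 [[-18, 31, 130, 219, 48, -104], [-23, 37, 124, 213, 47, -101]] [-16, 30, 132, 221, 49, -103]
hang 150 [[-47, 31, 137, 161, 52, -86], [-44, 37, 129, 164, 51, -86]] [-48, 31, 140, 160, 55, -86]
PHI 30 pick [22, 55, 63, 7, 92, 102] lift [22, 43, 54, 7, 111, 105]
dump 0 [[-2, 53, 38, -1, 119, 88], [-3, 29, 77, 0, 69, 87], [-4, 15, 108, 6, 22, 81]]
dump -30 [[-12, 50, 45, 9, 113, 109], [-6, 28, 78, -2, 69, 115], [6, 17, 104, -36, 35, 152]]
dump -60 [[-22, 43, 62, 18, 100, 127], [-8, 27
[... 872 characters left out ...]
-60 [[-24, 47, 57, 23, 109, 127], [-12, 29, 77, 4, 78, 137], [6, 21, 92, -27, 59, 168]]
dump -90 [[-34, 37, 80, 32, 89, 137], [-15, 25, 85, 5, 72, 163], [7, 25, 84, -26, 75, -165]]
dump 60 [[20, 49, 52, -26, 109, 48], [7, 30, 75, -4, 78, 38], [-13, 21, 93, 27, 62, 5]]
dump 90 [[28, 39, 76, -34, 88, 37], [9, 25, 83, -5, 72, 11], [-13, 25, 86, 25, 77, -21]]
hang 93 [[-7, 32, 90, -51, 61, -163], [-13, 35, 91, -54, 55, -163]] [-7, 30, 88, -49, 63, -166]
hang 110 [[-11, 25, 104, -61, 42, -167], [-17, 30, 102, -66, 37, -166]] [-11, 23, 103, -57, 45, -173]
hang 130 [None, None] [-24, 16, 115, -65, 20, 173]
hang 150 [[-44, 17, 121, 98, 9, -18], [-42, 25, 116, 116, 9, -35]] [-44, 14, 119, 65, 10, 16]
```

```bash
python3 - <<'E'
from rob import *
p,R=cap_pose(0,0,-1)
arm.move_to([.36,-.22,.42],R); arm.move_to(p+[0,0,.09],R); arm.move_l(p,R,feed=.12)
arm.grip(.0); print(st(),arm.current_grasp_force(),np.round(arm.current_torque(),2))
for c in(.3,.8,1.3,1.8,2.3):
    arm.move_to(*cap_pose(0,c,-1)); print(c,st(),np.round(arm.current_torque(),2))
E
```

```text
([0.5655, 0.029, 0.1581], [0.4, -1.0, -1.8], 0.0135, 5.8) 29.963495795382187 [-0.14 -0.05  0.05]
0.3 ([0.5654, 0.0291, 0.1593], [-0.7, -0.5, -2.7], 0.014, 6.2) [0.02 0.04 0.11]
0.8 ([0.565, 0.029, 0.1614], [-3.2, -0.3, -1.6], 0.0141, 6.8) [-0.03  0.61  0.22]
1.3 ([0.5644, 0.029, 0.1634], [-6.8, -0.2, 0.0], 0.0141, 7.4) [-0.05  1.3   0.1 ]
1.8 ([0.5637, 0.029, 0.1653], [-10.8, 0.1, 0.9], 0.014, 7.9) [-0.08  1.89  0.14]
2.3 ([0.563, 0.029, 0.1673], [-14.7, -0.9, 4.8], 0.0138, 8.5) [-0.08  2.57  0.04]
```

```bash
sed -i 's/JAR=np.array(\[.5655,.029,0\])/JAR=np.array([.5640,.029,0])/' rob.py; python3 - <<'E'
from rob import *
arm.grip(.04); p,R=cap_pose(0,2.3,-1); arm.move_l(p,R,feed=.02);print(st())
arm.grip(0);print(st())
for s in np.linspace(0,2.15,11)[1:]:
    arm.move_to(*cap_pose(s,2.3,-1)); print(round(s,2),st(),np.round(arm.current_torque(),2))
    if np.linalg.norm(arm.current_force())>45: break
E
```

```text
([0.5639, 0.029, 0.1679], [-0.2, 0.8, 0.5], 0.0399, 9.3)
([0.5635, 0.0289, 0.1678], [-4.6, -2.4, 2.9], 0.014, 9.8)
0.22 ([0.5653, 0.0452, 0.1678], [-2.9, 1.9, 2.7], 0.0137, 10.2) [ 0.31  0.5  -0.06]
0.43 ([0.5704, 0.0602, 0.1678], [-3.5, 2.4, 2.8], 0.0139, 10.6) [0.46 0.33 0.01]
0.64 ([0.5785, 0.0739, 0.1678], [-1.4, 2.2, 1.8], 0.0135, 10.9) [ 0.33  0.15 -0.1 ]
0.86 ([0.5894, 0.0856, 0.1678], [0.8, 0.8, 1.2], 0.0137, 11.2) [ 0.1  -0.17 -0.08]
1.08 ([0.6026, 0.0948, 0.1679], [2.1, -1.4, 1.0], 0.0138, 11.6) [-0.29 -0.48 -0.09]
1.29 ([0.6172, 0.101, 0.1678], [2.0, -4.6, 1.0], 0.0138, 11.9) [-0.89 -0.51 -0.  ]
1.5 ([0.6328, 0.1039, 0.1678], [1.0, -6.1, 1.0], 0.0139, 12.2) [-1.19 -0.29 -0.07]
1.72 ([0.6487, 0.1035, 0.1677], [-0.5, -5.9, 0.5], 0.0145, 12.6) [-1.21 -0.06 -0.05]
1.94 ([0.6641, 0.0998, 0.1678], [-1.6, -6.3, 0.2], 0.0139, 12.9) [-1.16  0.28 -0.09]
2.15 ([0.6784, 0.0929, 0.1677], [-2.4, -3.9, 1.3], 0.0137, 13.2) [-1.06  0.49 -0.04]
```

```bash
cat > bis.py <<'E'
from rob import *
def find(k=3,show=True):
    out=[];C={}
    for n in CAL:
        im=avg(n,k);C[n]=[];w=np.clip((im[:,:,0]-im[:,:,2]-25)/60,0,1)*(im[:,:,0]>60)
        m=((im[:,:,0]-im[:,:,2]>55)&(im[:,:,0]>80)&(im[:,:,1]<.8*im[:,:,0])).astype(np.uint8);kk,l,s,c=cv2.connectedComponentsWithStats(m)
        for i in range(1,kk):
            if not 6<s[i,4]<80: continue
            x,y=np.round(c[i]).astype(int);W=w[y-6:y+7,x-6:x+7];M=cv2.moments(W)
            if M["m00"]==0: continue
            uv=np.array([x-6+M["m10"]/M["m00"],y-6+M["m01"]/M["m00"]]);pt=onplane(n,uv,.007)
            if .3<pt[0]<.75 and abs(pt[1])<.5: C[n].append((uv,pt,.5*np.arctan2(2*M["mu11"],M["mu20"]-M["mu02"]),s[i,4]))
    for uv,pt,a,ar in C["top"]:
        b=min(C["scene"],key=lambda q:np.linalg.norm(q[1]-pt),default=None);ok=b is not None and np.linalg.norm(b[1]-pt)<.012
        d=np.array([np.cos(a),np.sin(a)]);v=onplane("top",uv+d*3,.007)-onplane("top",uv-d*3,.007)
        T=tri(b[0],uv)[0] if ok else None
        P=(pt+b[1])/2 if ok else pt
        out.append((P,np.arctan2(v[1],v[0]),ok))
        if show: print(np.round(P,4),round(np.degrees(out[-1][1])),ar,"tri",None if T is None else np.round(T,4))
    return out
E
python3 - <<'E'
from bis import *
arm.grip(.05);p,R=cap_pose(2.15,2.3,-1);print(st())
arm.move_l(p+[0,0,.12],R,feed=.2)
arm.move_to([.36,.02,.35],down(np.pi/2,-1))
f=find();print(st())
E
```

```text
([0.6793, 0.093, 0.1678], [-0.1, -0.0, 0.7], 0.0504, 13.9)
[ 0.6706 -0.45    0.007 ] -30 18 tri None
[0.4849 0.3013 0.007 ] -50 32 tri None
[0.4812 0.3281 0.007 ] -4 25 tri None
[0.452  0.2956 0.007 ] -2 32 tri [0.4505 0.2948 0.0024]
[0.4462 0.3215 0.007 ] -60 31 tri None
[0.4447 0.1529 0.007 ] -102 46 tri [0.4447 0.1529 0.0068]
[ 0.4315 -0.2612  0.007 ] -74 52 tri [ 0.4312 -0.2618  0.006 ]
([0.3604, 0.02, 0.3498], [0.6, -0.2, -0.0], 0.0498, 16.2)
```

```bash
cat >> bis.py <<'E'
def pick(P,yaw):
    c=yaw+np.pi/2;best=min(((k,s) for k in(c,) for s in(1,-1)),key=lambda t:abs((arm.solve_ik([P[0],P[1],.1],down(*t)) or [999]*6)[5]) if arm.solve_ik([P[0],P[1],.1],down(*t)) is not None else 999)
    R=down(*best);arm.grip(.045);arm.move_to([P[0],P[1],.10],R);arm.move_l([P[0],P[1],.003],feed=.12)
    arm.grip(0);w=arm.current_width();arm.move_l([P[0],P[1],.21],feed=.35);print("picked",round(w,4),round(arm.current_width(),4),st());return arm.current_width()>.01
def drop():
    R=down(JY+np.pi/2,-1);q=[JAR[0]-.004,JAR[1],.21];arm.move_to(q,R);arm.move_l([q[0],q[1],.148],feed=.2);arm.grip(.035);arm.move_l(q,feed=.3);print("dropped",st())
E
sed -i 's/key=lambda t:abs((arm.*999)$/key=lambda t:abs(arm.solve_ik([P[0],P[1],.1],down(*t))[5]))/' bis.py
python3 - <<'E'
from bis import *
P,y=np.array([.4447,.1529]),np.radians(-102)
if pick(P,y): drop()
arm.move_to([.40,.10,.35],down(np.pi/2,-1))
find()
E
```

```text
picked 0.0156 0.0155 ([0.4444, 0.1528, 0.21], [0.1, -0.8, -0.6], 0.0155, 19.9)
dropped ([0.5608, 0.0289, 0.2114], [-0.2, 0.1, -0.5], 0.0349, 22.3)
[ 0.6706 -0.45    0.007 ] -30 18 tri None
[0.4849 0.3013 0.007 ] -52 32 tri None
[0.4812 0.3281 0.007 ] -5 25 tri None
[ 0.455  -0.1506  0.007 ] -43 47 tri [ 0.4549 -0.1508  0.0065]
[0.452  0.2956 0.007 ] -3 32 tri [0.4505 0.2948 0.0024]
[0.4462 0.3214 0.007 ] -60 31 tri None
[ 0.4315 -0.2612  0.007 ] -74 52 tri [ 0.4312 -0.2618  0.0059]
```

```bash
python3 - <<'E'
from bis import *
for k in range(3):
    f=[b for b in find(2,False) if -.4<b[0][1]<.24 and b[2]]
    print([(np.round(b[0],3).tolist(),round(np.degrees(b[1]))) for b in f])
    if not f: break
    P,y,_=f[0]
    if pick(P[:2],y): drop()
    arm.move_to([.40,.10,.35],down(np.pi/2,-1))
im=arm.snapshot("scene");im2=arm.snapshot("top")
a=cv2.resize(im[130:280,140:360],(800,545),interpolation=cv2.INTER_CUBIC)
cv2.imwrite("pics/c.png",a[:,:,::-1])
E
```

```text
[([0.455, -0.151, 0.007], -43), ([0.431, -0.261, 0.007], -74)]
picked 0.0159 0.0159 ([0.4547, -0.1505, 0.21], [-0.7, 0.3, -1.2], 0.0159, 28.9)
dropped ([0.5607, 0.029, 0.2114], [0.6, -0.2, -0.2], 0.0351, 32.7)
[([0.431, -0.261, 0.007], -74)]
picked 0.0153 0.0157 ([0.4312, -0.2612, 0.21], [-0.8, -0.1, 0.2], 0.0157, 38.8)
dropped ([0.5607, 0.029, 0.2114], [-0.4, -1.0, -0.6], 0.0346, 42.3)
[]
```

View pics/c.png

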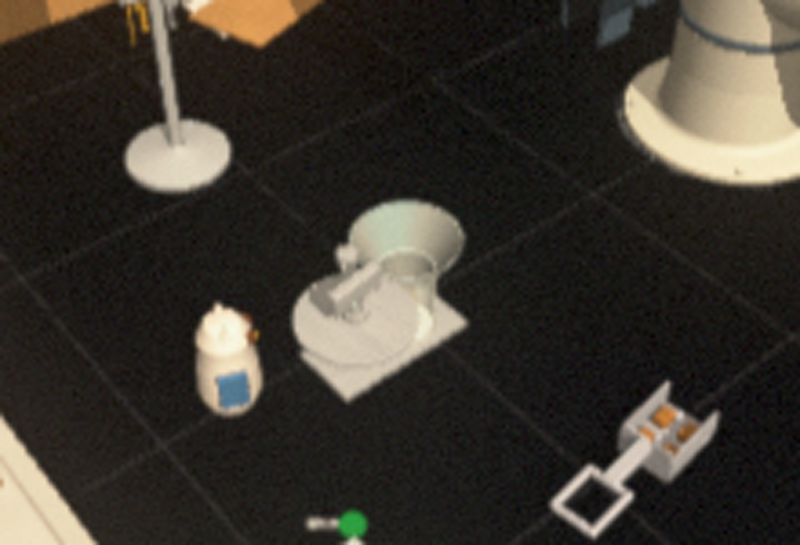

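```bash
cat >> rob.py <<'E'
PHI=np.radians(38);GR=(.075,0,.032)
def sp(ha,th,pt,loc): return tool_for2(scoopR(np.radians(ha),np.radians(th)),pt,loc,PHI,1,GR)
E
python3 - <<'E'
from rob import *
p,R=sp(np.degrees(.137),0,[.4632,.3103,0],(0,0,0))
arm.grip(.05);arm.move_to([.45,.2,.33],R);arm.move_to(p-.11*R[:,2],R);arm.move_l(p,R,feed=.1);print(st())
arm.grip(0);print(st())
arm.move_l(p+[0,0,.06],R,feed=.06);print(st())
arm.move_l(p+[0,0,.2],R,feed=.12);print(st(),np.round(arm.current_torque(),2))
im=np.hstack([cv2.resize(arm.snapshot("scene")[150:290,260:400],(400,400),interpolation=cv2.INTER_CUBIC),cv2.resize(arm.snapshot("top")[150:290,110:250],(400,400),interpolation=cv2.INTER_CUBIC)])
cv2.imwrite("pics/d.png",im[:,:,::-1])
E
```

```text
([0.5266, 0.319, 0.0176], [-0.5, -0.7, 0.7], 0.0499, 49.0)
([0.5261, 0.319, 0.0172], [0.7, 0.2, 0.9], 0.0159, 49.6)
([0.5258, 0.3189, 0.0767], [-0.2, 0.2, -1.9], 0.016, 50.8)
([0.5258, 0.3189, 0.2164], [0.4, 0.4, -1.6], 0.0157, 52.1) [ 0.18 -0.75 -0.02]
```

View pics/d.png

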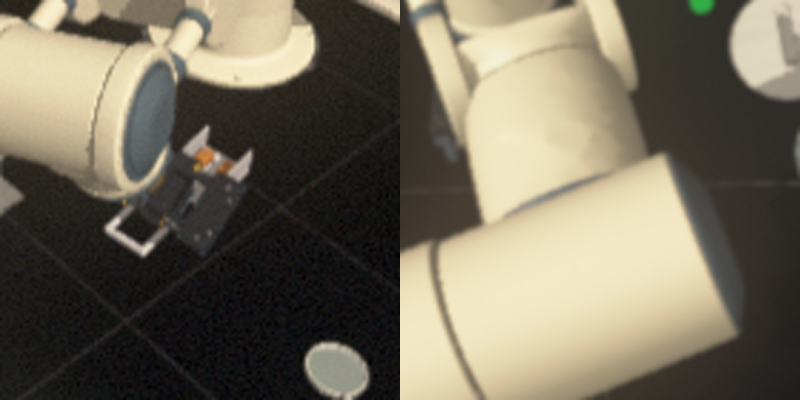

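```bash
python3 - <<'E'
from rob import *
ha=-60;h=scoopR(np.radians(ha),0)[:,0]
def L(th,z,off=.02): return sp(ha,th,JAR+off*h+z*Z,LIP)
p0=arm.current_ee_pos();q0=arm.current_tool_rot()
pm,Rm=sp(-25,0,[.47,.17,.235],(0,0,0))
for i,(p,R) in enumerate([sp(0,0,[.46,.26,.22],(0,0,0)),(pm,Rm),L(0,.225,.05)]): arm.move_l(p,R,feed=.12);print(i,st())
arm.move_l(*L(12,.16,.035),feed=.1);print(st())
for th,z in((22,.145),(30,.14),(38,.138),(46,.136),(54,.134),(62,.132)):
    arm.move_to(*L(th,z,.022));arm.sleep(.3);print(th,st())
cv2.imwrite("pics/e.png",np.hstack([cv2.resize(arm.snapshot(n)[a:a+140,b:b+140],(400,400),interpolation=cv2.INTER_CUBIC) for n,a,b in(("scene",120,190),("top",130,200))])[:,:,::-1])
E
```

```text
0 ([0.5234, 0.2603, 0.2371], [0.2, 0.8, -1.5], 0.0156, 52.9)
1 ([0.5274, 0.144, 0.2521], [-1.3, -0.4, -1.7], 0.0154, 54.0)
2 ([0.6407, -0.1034, 0.2393], [-0.2, -0.5, -1.5], 0.0154, 56.4)
([0.6308, -0.0864, 0.1959], [0.9, -0.1, -1.9], 0.0157, 57.1)
22 ([0.6206, -0.0694, 0.1963], [-0.6, -0.7, -1.5], 0.0159, 57.7)
30 ([0.6164, -0.0622, 0.2035], [-0.8, 0.1, -2.3], 0.0158, 58.2)
38 ([0.6116, -0.0538, 0.2125], [0.1, -0.5, -2.2], 0.0158, 58.8)
46 ([0.6061, -0.0442, 0.22], [-0.9, 0.8, -1.1], 0.0157, 59.3)
54 ([0.6, -0.0335, 0.2259], [-0.7, 0.0, 0.4], 0.0155, 59.9)
62 ([0.5934, -0.0219, 0.2301], [0.2, 0.1, -1.5], 0.0159, 60.5)
```

View pics/e.png

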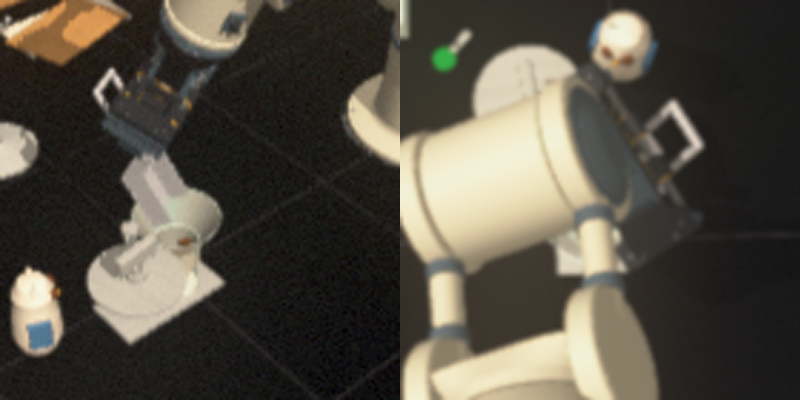

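```bash
python3 - <<'E'
from rob import *
ha=-60;h=scoopR(np.radians(ha),0)[:,0]
def L(th,z,off=.02): return sp(ha,th,JAR+off*h+z*Z,LIP)
arm.move_to(*L(72,.135,.022))
for k in range(2): arm.move_to(*L(64,.138,.022));arm.move_to(*L(73,.134,.022))
arm.sleep(.3);arm.move_l(*L(73,.22,.022),feed=.2)
d=np.array([np.cos(HA),np.sin(HA),0])
for o,z,th in((.20,.34,78),(.13,.304,83.5)):
    arm.move_l(*sp(np.degrees(HA)-180,th,ST+o*d+z*Z,EYE),feed=.15);print(st(),np.round(arm.current_joint_positions()))
P={}
E_=ST+.13*d+.304*Z;x=np.array([1.,0,0])
Rs=scoopR(HA+np.pi,np.radians(83.5));lo=E_-Rs@np.array(EYE)
loop=lo+(np.array([[.155,-.018,.032],[.155,.018,.032],[.104,.018,.032],[.104,-.018,.032],[.155,-.018,.032]])@Rs.T)
hk=ST+[d*.008+Z*.285,d*.06+Z*.262,d*.075+Z*.265,d*.082+Z*.283]
ims=[]
for n,(c0,r0,w,hh) in {"scene":(165,90,80,80),"top":(310,140,110,110)}.items():
    s=400/w;im=cv2.resize(avg(n,4)[r0:r0+hh,c0:c0+w,::-1].astype(np.uint8),(400,400),interpolation=cv2.INTER_CUBIC);raw=im.copy()
    for Q,col in((loop,(0,0,255)),(hk,(0,255,0))): cv2.polylines(im,[np.round(((proj(n,Q)-[c0,r0]+.5)*s-.5)).astype(np.int32)],False,col,1)
    ims.append(im);ims.append(raw)
cv2.imwrite("pics/f.png",cv2.resize(np.vstack([np.hstack(ims[:2]),np.hstack(ims[2:])]),(600,600)))
E
```

```text
([0.5907, -0.1687, 0.2478], [0.5, -0.2, -1.7], 0.0158, 64.7) [ -0.  28.  87. -43.  69.  14.]
([0.5949, -0.2476, 0.2117], [0.4, -0.5, -1.0], 0.0158, 65.4) [ -6.  32.  90. -53.  62.  19.]
```

View pics/f.png

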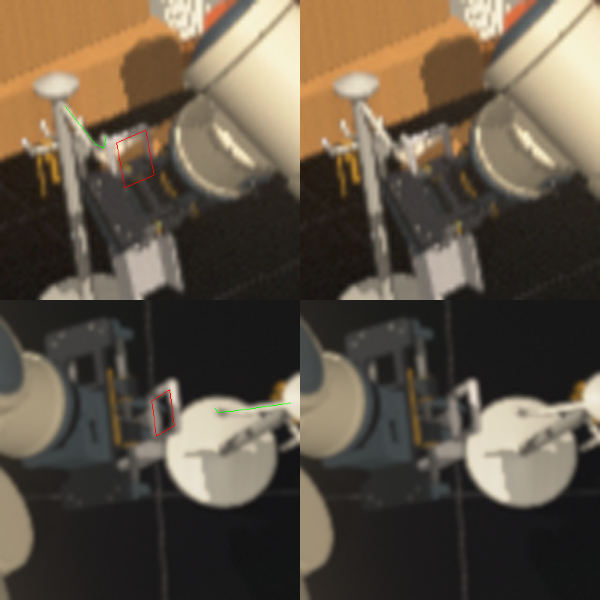

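```bash
cat > ov2.py <<'E'
from rob import *
import sys
def loopat(delta,gx):
    """scoop loop outline (outer) if scoop is rotated by delta deg (less nose-down) in the grasp, held at scoop x=gx"""
    R=np.array(arm.current_tool_rot());g=np.array(arm.current_ee_pos())-G*R[:,2]
    ys=R[:,1];a=PHI
    # recover scoop axes: zt=-cos z - sin x
    zt=R[:,2];xt=np.cross(ys,zt)   # in scoop plane
    z=-np.cos(a)*zt-np.sin(a)*xt*(-1);x=np.cross(ys,z)
    d=np.radians(delta);x,z=np.cos(d)*x-np.sin(d)*z,np.cos(d)*z+np.sin(d)*x
    Rs=np.c_[x,ys,z];o=g-Rs@np.array([gx,0,.032])
    return o,Rs
def outline(o,Rs,a): return o+np.array(a)@Rs.T
OUT=[[.155,-.018,.032],[.155,.018,.032],[.104,.018,.032],[.104,-.018,.032],[.155,-.018,.032]]
TR=[[-.04,-.03,0],[-.04,.03,0],[.04,.03,0],[.04,-.03,0],[-.04,-.03,0]]
if __name__=="__main__":
    o,Rs=loopat(0,.075);print(np.round(Rs,2).tolist(),np.round(outline(o,Rs,[EYE]),4))
    ims=[]
    for n,(c0,r0,w,hh) in {"scene":(170,112,60,60),"top":(345,155,60,60)}.items():
        s=400/w;im=cv2.resize(avg(n,4)[r0:r0+hh,c0:c0+w,::-1].astype(np.uint8),(400,400),interpolation=cv2.INTER_CUBIC);raw=im.copy()
        for dl,col in((0,(0,0,255)),(10,(0,255,0)),(20,(255,128,0))):
            o,Rs=loopat(dl,.075)
            for a in(OUT,TR): cv2.polylines(im,[np.round(((proj(n,outline(o,Rs,a))-[c0,r0]+.5)*s-.5)).astype(np.int32)],False,col,1,cv2.LINE_AA)
        ims+=[im,raw]
    cv2.imwrite(sys.argv[1],cv2.resize(np.vstack([np.hstack(ims[:2]),np.hstack(ims[2:])]),(600,600)))
E
python3 ov2.py pics/g.png
```

```text
[[0.01, 1.0, -0.05], [-0.11, 0.05, 0.99], [0.99, 0.0, 0.11]] [[ 0.5946 -0.2434  0.3042]]
```

View pics/g.png

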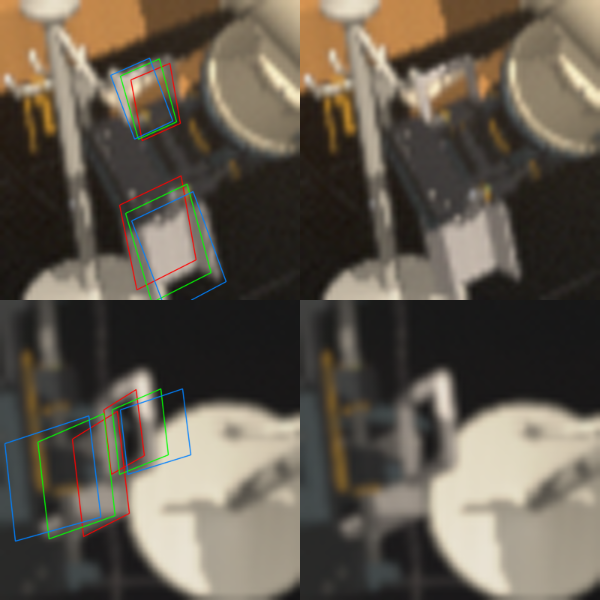

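```bash
python3 - <<'E'
import rob
from rob import *
rob.PHI=np.radians(33)
d=np.array([np.cos(HA),np.sin(HA),0])
def H(o,z,th=83): return sp(np.degrees(HA)-180,th,ST+o*d+z*Z,EYE)
arm.move_l(*H(.13,.298),feed=.06);print(st(),np.round(arm.current_joint_positions()))
for o in(.11,.10,.09,.08,.07,.063):
    arm.move_l(*H(o,.298),feed=.06);print(o,st())
    if np.linalg.norm(arm.current_force())>6: break
print(np.round(arm.current_torque(),2))
ims=[]
for n,(c0,r0,w,hh) in {"scene":(165,100,60,60),"top":(360,155,60,60)}.items():
    ims.append(cv2.resize(avg(n,4)[r0:r0+hh,c0:c0+w,::-1].astype(np.uint8),(400,400),interpolation=cv2.INTER_CUBIC))
cv2.imwrite("pics/h.png",np.hstack(ims))
E
```

```text
([0.5944, -0.2476, 0.2054], [-0.5, 0.6, -1.7], 0.0159, 66.4) [ -4.  34.  92. -58.  63.  25.]
0.11 ([0.5956, -0.2689, 0.2067], [-0.7, -0.9, -1.0], 0.0159, 66.9)
0.1 ([0.5962, -0.2786, 0.2065], [0.3, -0.4, -1.2], 0.0158, 67.2)
0.09 ([0.5967, -0.2886, 0.2065], [0.1, 0.6, -1.7], 0.0161, 67.5)
0.08 ([0.5972, -0.2987, 0.2065], [-0.3, 0.5, -0.6], 0.0161, 67.9)
0.07 ([0.5978, -0.3087, 0.2065], [0.5, -0.6, -1.6], 0.0159, 68.2)
0.063 ([0.5982, -0.3156, 0.2065], [0.4, -0.2, -1.0], 0.0157, 68.4)
[ 0.7  -0.07  0.02]
```

View pics/h.png

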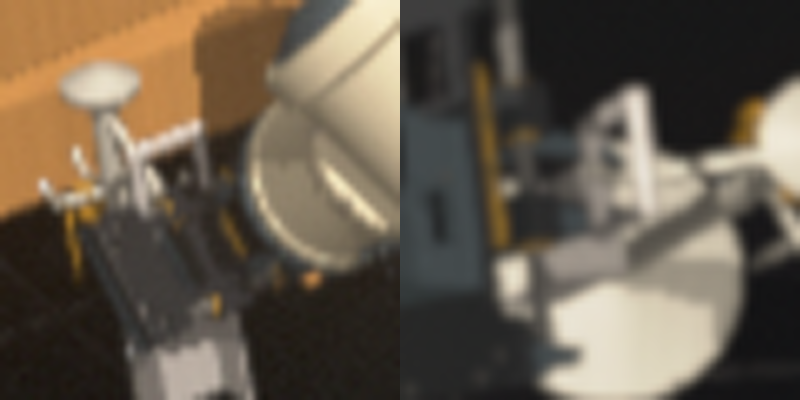

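```bash
python3 - <<'E'
import rob
from rob import *
rob.PHI=np.radians(33)
d=np.array([np.cos(HA),np.sin(HA),0])
def H(o,z,th=83): return sp(np.degrees(HA)-180,th,ST+o*d+z*Z,EYE)
for z in np.arange(.294,.258,-.003):
    arm.move_l(*H(.0615,z),feed=.05);f=np.mean([arm.current_force() for _ in range(5)],0);print(round(z,3),np.round(f,1),np.round(arm.current_torque(),2))
    if f[2]>2.5 or np.linalg.norm(f)>10: break
ims=[]
for n,(c0,r0,w,hh) in {"scene":(165,100,60,60),"top":(360,155,60,60)}.items():
    ims.append(cv2.resize(avg(n,4)[r0:r0+hh,c0:c0+w,::-1].astype(np.uint8),(400,400),interpolation=cv2.INTER_CUBIC))
cv2.imwrite("pics/i.png",np.hstack(ims));print(onplane("scene",(211.5,141.7),.007))
E
```

```text
0.294 [-1.1 -0.2 -1.5] [ 0.65 -0.1  -0.01]
0.291 [-0.5 -0.3 -1.4] [ 0.71 -0.07  0.  ]
0.288 [ 0.  -0.6 -1.5] [ 0.72 -0.06 -0.01]
0.285 [-0.1  0.6 -1.7] [ 0.66 -0.07  0.03]
0.282 [ 0.1 -0.1 -1.5] [ 0.7  -0.09  0.04]
0.279 [-0.9 -0.4 -1. ] [ 0.63 -0.11 -0.09]
0.276 [-0.6  0.4 -0.9] [ 0.65 -0.05 -0.01]
0.273 [ 0.4  0.  -1.8] [ 0.62 -0.06  0.03]
0.27 [ 0.3 -1.2 -1.6] [ 0.61 -0.05  0.02]
0.267 [-0.7 -1.9 -0.9] [ 0.62 -0.1  -0.01]
0.264 [ 0.5 -4.6  9.9] [-1.09 -0.15  0.07]
[ 0.38703798 -0.50741555  0.007     ]
```

View pics/i.png

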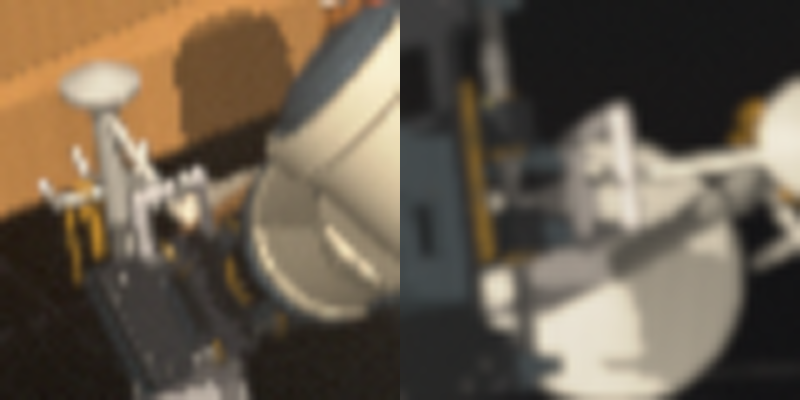

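```bash
python3 - <<'E'
import rob
from rob import *
from bis import find
rob.PHI=np.radians(33)
d=np.array([np.cos(HA),np.sin(HA),0])
p,R=sp(np.degrees(HA)-180,83,ST+.0615*d+.2655*Z,EYE)
arm.move_l(p,R,feed=.03);print(st())
arm.grip(.026);arm.sleep(.5);print(st())
arm.move_l(p-.05*R[:,2],R,feed=.06);print(st())
arm.move_l(p-.13*R[:,2],R,feed=.15);print(st())
arm.move_to([.36,.02,.38],down(np.pi/2,-1));arm.sleep(.5);print(st())
b=find(3)
A=[(n,r) for n,r in (("scene",(160,90,80,100)),("top",(350,150,80,100)))]
ims=[cv2.resize(avg(n,3)[r0:r0+h,c0:c0+w,::-1].astype(np.uint8),(400,500),interpolation=cv2.INTER_CUBIC) for n,(c0,r0,w,h) in A]
cv2.imwrite("pics/j.png",np.hstack(ims))
E
```

```text
([0.5986, -0.317, 0.1746], [0.6, -1.9, 6.2], 0.0155, 72.2)
([0.5983, -0.3167, 0.174], [-0.5, 0.6, -0.8], 0.026, 73.1)
([0.5962, -0.2786, 0.206], [0.3, -0.7, -0.3], 0.0257, 74.1)
([0.593, -0.2175, 0.2572], [-0.7, -0.3, -0.6], 0.0258, 74.8)
([0.36, 0.02, 0.3799], [0.9, -0.5, -0.5], 0.0262, 76.6)
[ 0.6707 -0.4502  0.007 ] -30 16 tri None
```

View pics/j.png

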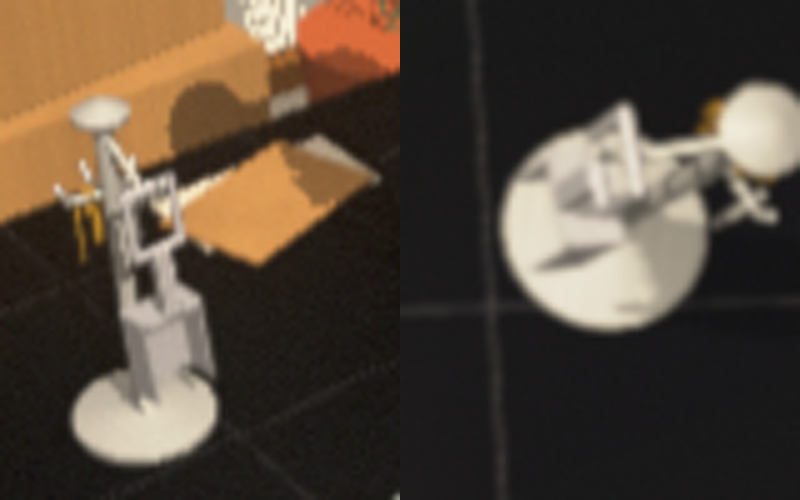

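```bash
python3 - <<'E'
from bis import *
R=down(np.pi/2,-1)
arm.move_to([.40,.10,.38],R);find(2)
arm.grip(.04);p,R=cap_pose(2.15,2.3,-1)
arm.move_to(p+[0,0,.12],R);arm.move_l(p,R,feed=.12);arm.grip(0);print(st())
S=list(np.linspace(2.15,0,11)[1:])
for s in S:
    arm.move_to(*cap_pose(s,2.3,-1));print(round(s,2),st())
    if np.linalg.norm(arm.current_force())>45: break
else:
    for c in(1.8,1.3,.8,.3,.1):
        arm.move_to(*cap_pose(0,c,-1));print(c,st(),np.round(arm.current_torque(),2))
        if np.linalg.norm(arm.current_force())>50: break
E
```

```text
[ 0.6707 -0.4502  0.007 ] -30 16 tri None
[0.5744 0.0297 0.007 ] -68 54 tri None
([0.6795, 0.093, 0.168], [0.3, -0.7, 1.7], 0.0138, 81.1)
1.93 ([0.6648, 0.1001, 0.168], [-1.6, -0.2, 0.4], 0.0138, 81.4)
1.72 ([0.6497, 0.104, 0.168], [-0.6, -0.7, 0.3], 0.0137, 81.7)
1.5 ([0.6338, 0.1046, 0.168], [-1.2, 0.8, 1.4], 0.0142, 82.0)
1.29 ([0.618, 0.1018, 0.168], [-1.4, 2.8, 2.0], 0.0136, 82.4)
1.08 ([0.603, 0.0957, 0.1679], [-3.9, 4.1, 3.1], 0.0138, 82.7)
0.86 ([0.5894, 0.0864, 0.1678], [-4.3, 4.4, 4.2], 0.0136, 83.1)
0.64 ([0.5782, 0.0744, 0.1677], [-7.2, 3.3, 6.0], 0.0134, 83.4)
0.43 ([0.5698, 0.0603, 0.1676], [-9.2, 3.0, 6.8], 0.0135, 83.8)
0.21 ([0.5646, 0.0447, 0.1676], [-10.7, 1.1, 9.0], 0.014, 84.1)
0.0 ([0.5629, 0.0286, 0.1675], [-11.2, -1.5, 8.4], 0.0141, 84.5)
1.8 ([0.5636, 0.0289, 0.1655], [-9.0, -0.2, 7.4], 0.0143, 85.0) [ 0.08  1.35 -0.15]
1.3 ([0.5643, 0.0289, 0.1635], [-4.2, 1.1, 4.2], 0.0139, 85.6) [ 0.09  0.69 -0.09]
0.8 ([0.5649, 0.0288, 0.1617], [0.7, -1.6, 3.2], 0.014, 86.2) [-0.15 -0.49 -0.1 ]
0.3 ([0.5652, 0.0289, 0.1597], [6.2, -0.6, 0.4], 0.0138, 86.7) [-0.07 -1.07 -0.09]
0.1 ([0.5653, 0.0289, 0.1589], [6.3, -0.2, -0.5], 0.0137, 87.0) [ 0.01 -1.14 -0.12]
```

```bash
python3 - <<'E'
from bis import *
for c in(.03,0,-.03,-.06,-.1,-.15):
    p,R=cap_pose(0,c,-1);p[2]=cap_pose(0,max(c,0),-1)[0][2];arm.move_to(p,R);t=np.mean([arm.current_torque() for _ in range(4)],0);R2=arm.current_tool_rot()
    print(c,st(),np.round(t,2),"yaw",round(np.arctan2(R2[1,1],R2[0,1])-np.arctan2(R[1,1],R[0,1]),3))
    if abs(t[2])>1.5: break
arm.grip(.04);p=np.array(arm.current_ee_pos());arm.move_l(p+[0,0,.1],feed=.15);arm.move_to([.36,.1,.38],down(np.pi/2,-1))
find(2);print(st())
ims=[cv2.resize(avg(n,3)[r0:r0+h,c0:c0+w,::-1].astype(np.uint8),(400,400),interpolation=cv2.INTER_CUBIC) for n,(c0,r0,w,h) in (("scene",(165,105,150,150)),("top",(230,140,80,80)))]
cv2.imwrite("pics/k.png",np.hstack(ims))
E
```

```text
0.03 ([0.5654, 0.0289, 0.1586], [6.6, 0.2, 1.9], 0.0139, 87.3) [-0.01 -1.16 -0.13] yaw 0.002
0 ([0.5653, 0.0289, 0.1585], [5.3, -0.7, 1.0], 0.0135, 87.5) [-0.08 -1.12 -0.04] yaw 0.002
-0.03 ([0.5654, 0.0291, 0.1585], [6.0, 2.4, -0.3], 0.0132, 87.8) [ 0.31 -1.21  0.15] yaw 0.003
-0.06 ([0.5653, 0.0296, 0.1585], [7.5, 7.0, 0.2], 0.0139, 88.0) [ 1.23 -1.25  0.58] yaw 0.003
-0.1 ([0.5653, 0.0301, 0.1585], [6.5, 10.2, 0.8], 0.0144, 88.3) [ 1.99 -1.3   0.92] yaw 0.003
-0.15 ([0.5651, 0.0301, 0.1584], [5.4, 9.4, 1.5], 0.0153, 88.5) [ 1.86 -0.97  1.1 ] yaw 0.003
[ 0.6707 -0.4502  0.007 ] -31 16 tri None
([0.3606, 0.0998, 0.3793], [0.1, -0.1, 0.9], 0.0398, 91.1)
```

View pics/k.png

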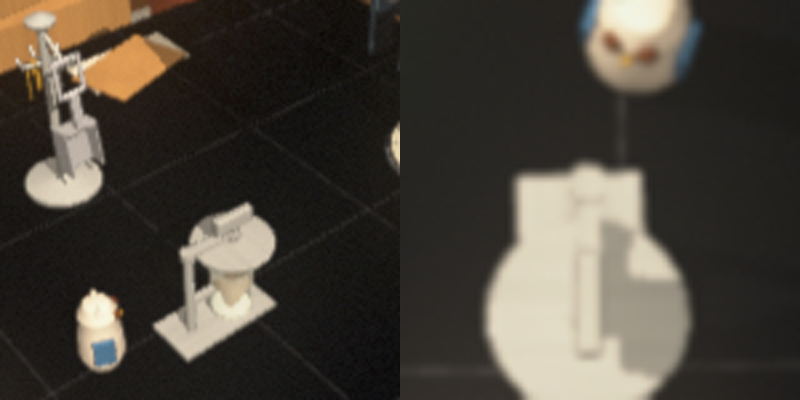

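```bash
python3 -c "
from rig import arm
arm.sleep(.5);print(arm.sign_off(),arm.current_t())"
```

```text
the job is handed in; nothing more can be done
the job is handed in; nothing more can be done
```

I handed the job in with the three counter biscuits and the scoop's four in the jar (I could see some in the tube but did not count seven), the empty scoop hanging on the long hook, and the cap screwed home to its stop. It took about 92 s; I did not touch the owl, magnifying glass or green key.

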